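# Release the drill battery from its bench dock and trap it on the slide

### The job

Release the battery pack from the sloping dock: press the dock's thumb key with one finger, with your other finger standing a little in front of the pack to trap it as the spring kicks it out, before it slides away down the rails. Only press and block: do not pinch or lift the pack, and leave the spare pack and the tools lying round the dock alone. Finish while still holding the popped pack back with that finger, at rest on the rails and clear of its catch.

Things in the scene. Friction and masses are not known exactly. Their poses are not given: they have to be found in the camera images.
- dock: Grey wedge-shaped battery dock screwed to the bench, 173 x 133 x 95 mm plus screw ears. Origin on the bench under the centre of the seated pack; x points level to the back (the spring housing), y to the key side, z up. The slide drops 12 degrees towards the low open end at -x: the pack comes out along (-0.978, 0, -0.208) in the dock's axes.
- dock_seat (a point): Point on the slide under the centre of the seated pack's underside, 34 mm above the bench. Rails left and right with overhanging lips hold the pack's foot flange, so the pack can only slide. The lips stand 12 mm above the slide and leave 59 mm between them; on the key side a shoulder 20 mm above the slide (y 33 to 88 mm) carries the key.
- slide_end (a point): Middle of the slide's low open end, 51 mm downhill of the seated pack's front; past it the pack drops off. A spring pin in the housing (6 N seated, 2 N at the end of its 14 mm throw) kicks the pack out as soon as it is let go, and the pack then slides on by itself on the slick rails.
- battery_pack: Black and grey slide-on battery pack in the dock, 84 mm along the slide, 56 mm wide (64 mm over the 5 mm thick foot flanges), 38 mm high, 0.16 to 0.28 kg. Origin at the centre of its underside, x axis along the slide uphill, z square off the slide. Seated, its origin is at dock_seat. Under its front edge a 5 mm bar meets the catch tooth.
- pack_front (a point): Middle of the top edge of the pack's front (downhill) face, about 62 mm above the bench when seated. The face reaches 28 mm to either side and is square to the slide, so a vertical finger meets the top edge first. The trapping finger needs a gap of about 7 to 40 mm before this edge, so that the pack can pop clear of the catch tooth.
- release_key (a joint): Travel of the dock's thumb key in m: 0 up, 0.008 fully down on its stop. Sprung up with 2 N, 4 N when fully down; it moves square to the slide (12 degrees from vertical, down and to the back). Its steel catch tooth, 5 mm high, stands in front of the pack's foot; the pack is let go when the key is about 5 mm down (about 4 N).
- key_top (a point): Centre of the key's ribbed black top, 30 x 30 mm, parallel to the slide and 29 mm above it; 61 mm to the +y side of the slide's middle, 22 mm downhill of the seated pack's front. It stands 9 mm above the shoulder when up. Fully down it is about 20 mm lower than the top edge of the pack's front, so level fingertips that press it also stand in front of the pack.
- spare_pack: Second pack of the same kind, lying flat on the bench on the other side of the dock; bystander. Origin at the centre of its underside.
- tape_roll: Roll of black tape, 62 mm across and 19 mm high, lying on the key side of the dock; bystander. Origin at the centre of its underside.
- pliers: Red-handled pliers, 201 x 57 x 14 mm, lying farther out on the key side; bystander. Origin at the middle of the underside.
- screwdriver: Yellow-handled screwdriver, 216 mm long, 33 mm thick, lying across in front of the dock; bystander. Origin at the middle of the underside.
- offcut: Strip of sawn timber 200 x 35 x 18 mm lying in front of the spare pack; bystander. Origin at the middle of the underside.
There are look-alikes about, which are no part of the job. Leave any blue or green look-alike of the battery_pack alone.

How it is judged (in metres and radians):
On the way:
1. the thumb key is pressed by a finger (value of joint release_key above 0.003 m and contact force between the fingers and dock above 0.5 N).
At the end, for the whole second after the job is handed in: The pack has come 5 to 50 mm out of its seat along the slide, is still in the rails (square to them within about 7 degrees) and at rest (under 20 mm/s), and a finger touches it and holds it back (more than 0.03 N) (distance between battery_pack and dock_seat between 0.005 and 0.05 m and contact force between the fingers and battery_pack above 0.03 N and linear speed of battery_pack below 0.02 m/s and angle between the x axis of battery_pack and the y axis of dock, either way round above 1.45 rad); the arm keeps its last pose, push and grip.
It fails at once if the pack gets past the finger: its front runs beyond the low end of the slide (distance between battery_pack and dock_seat above 0.055 m).
It fails at once if the pack is lifted off the slide (z of battery_pack in the frame of dock above 0.044 m).
It fails at once if the spare pack or a tool beside the dock is pushed away by more than 20 mm (distance of any of spare_pack, tape_roll, pliers, screwdriver, offcut from where it was at the start of the episode above 0.02 m).
It also fails if it takes over 32 s, if anything falls off the work surface, if the arm or the gripper's body presses on something with over 40 N, if the wrist force passes 120 N, or if a joint passes its speed limit or range.

### The arm

A 6-joint arm with a two-finger parallel gripper is mounted at the origin on a cart in front of the work surface, level with it; the furniture and walls round the work are solid. World frame = base frame: x ahead of the robot, y to its left, z up, the work surface at z = 0. Lengths are in mm, angles in rad, forces in N, time in s.
With the tool pointing down it reaches from about 275 to 825 mm from the base axis. Payload 4.9 kg.
Tool frame: the origin (TCP) lies at the very end of the fingers, on their centre line; the grasp point (between the pads) lies 19 mm behind it; z points along the fingers, y is the line along which they close (so a half turn about z gives the same grasp; the last joint's range is limited). The gripper opens to 85 mm and grips with 20 to 120 N. Pads are 22 mm wide; open, the fingers measure 114 mm over their backs; the gripper's body (76 mm by 85 mm) begins 54 mm behind the grasp point. The pads swing forward as they close: fully open they stand 13 mm farther back than shut.
Start: joints at [-1.355, 0.326, -0.193, 1.052, 0, 1.437], TCP at [188.503, -516.706, 210.881] pointing down, gripper open.
Joint ranges: [-2.65, 2.65], [-0.97, 1.79], [-1.3, 1.35], [-1.93, 2.1], [-1.47, 1.37], [-3.14, 3.14]. Speed limits (rad/s): [2.57, 2.57, 3.14, 3.14, 3.14, 3.14].

### API

Orientations are given as [roll, pitch, yaw] about the fixed x, y, z axes, in that order (R = Rz(yaw) Ry(pitch) Rx(roll)).
In Python, from bench import bot, solve_ik, imaging gives the robot as it stands. Calls block until the motion is done:
- bot.move_ptp(position, orientation): joint-space move of the TCP to a pose.
- bot.movel(position, rot=None, max_speed=150, threshold=None): straight line of the TCP; rot=None keeps the orientation; max_speed is the mean speed in mm/s. With threshold (N) it stops when the force on the tool has changed by that much, and returns True; else False.
- bot.move_j(angles): joint-space move.
- bot.grip(opening, effort=None): opening from 0.0 (shut) to 1.0 (fully open); effort is the grip in N (None keeps the last); returns when the fingers have stopped.
- bot.dwell(seconds).
- solve_ik(position, orientation): joint angles nearest the present ones, or None.
- bot.get_state(): the state.
- imaging.capture(name): name is "side" or "top"; returns the picture (384x512x3 uint8, blue, green, red); there is no depth.
- imaging.camera_model(name): a dict with "K" (3x3 intrinsics, pixels), "k1" (the pictures are not rectified: a ray, as slopes to the right and down, at radius r is drawn at 1 + k1 r^2 times it, then the intrinsics apply), "position" and "rotation" of the camera in the world. Camera axes: x right, y up, looking along -z (the intrinsics and any distortion apply to the point x, -y, -z); pixel columns grow to the right and rows downward; lengths in mm; the calibration is good to about 2 mm. A picture is of the moment at which its call begins. camera_model takes no time and is no camera call.
A pose or a line that the arm cannot do raises bot.IKError and nothing moves.
- bot.sign_off(): hands the job in; it is judged then, once.
The state is a dict: "t": time; "qpos": joint angles; "joint_velocities": joint speeds; "effort": joint torques, N m; "tcp_pos": TCP position; "orientation": TCP orientation; "contact_force": force on the tool from outside, world axes, zero at the start; "wrist_torque": the same for the moment, N m; "opening": opening from 0.0 (shut) to 1.0 (fully open); "gripper_force": force on a finger pad.
Only numpy, scipy, OpenCV 4.12 (cv2) and the standard library are available. Lean on these libraries where they do the work, as an engineer would, in place of code of your own. Each camera call takes 0.05 s, during which the arm holds its last target. There are 200 camera calls.

## Working session

There is one attempt and no reset: what is moved stays moved. The work goes in short steps, each a Python script; the robot and the scene stay as the last script left them, time stands still between calls to the robot, and variables do not carry over. Pictures are saved under pics/ and viewed, at most 10 in all, crops included, and the job is handed in when it is done.

```bash
mkdir -p pics; python3 - <<'E'
from bench import bot, imaging
import cv2
for n in("top","side"):
    cv2.imwrite(f"pics/{n}0.png",imaging.capture(n)); print(n,imaging.camera_model(n))
E
```

```text
top {'K': array([[381.1162137 ,   0.        , 253.80124273],
       [  0.        , 381.1162137 , 195.05405029],
       [  0.        ,   0.        ,   1.        ]]), 'k1': -0.093511015166153, 'position': array([335.41406179, 130.38015923, 980.70293989]), 'rotation': array([ 0.16057854,  0.01438538, -1.56793262])}
side {'K': array([[425.57983709,   0.        , 260.08674676],
       [  0.        , 425.57983709, 193.57342045],
       [  0.        ,   0.        ,   1.        ]]), 'k1': -0.10791389382964431, 'position': array([ 329.47886359, 1078.09231868,  500.28798347]), 'rotation': array([ 1.16370631,  0.013462  , -2.96224626])}
```

View pics/top0.png

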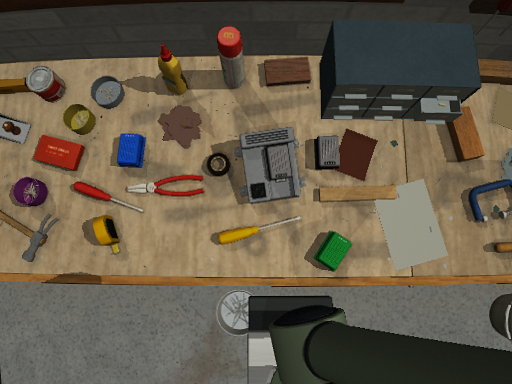

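View pics/side0.png

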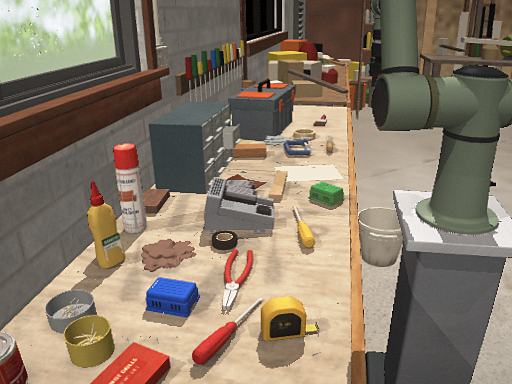

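The top view shows the dock around (268,165), with the key dark near (258,190) and the low end facing the robot. In the side view the dock is at (238,207). I'll enlarge both.

```bash
python3 - <<'E'
import cv2,numpy as np
a=cv2.imread("pics/top0.png")[120:210,225:315]; b=cv2.imread("pics/side0.png")[170:240,195:285]
a=cv2.resize(a,None,fx=6,fy=6,interpolation=cv2.INTER_CUBIC);b=cv2.resize(b,None,fx=6,fy=6,interpolation=cv2.INTER_CUBIC)
for im,x0,y0 in((a,225,120),(b,195,170)):
    for i in range(0,90,10):
        cv2.putText(im,str(x0+i),(i*6,10),0,.35,(0,0,255));cv2.line(im,(i*6,0),(i*6,999),(0,0,255),1)
        cv2.putText(im,str(y0+i),(0,i*6+10),0,.35,(0,0,255));cv2.line(im,(0,i*6),(999,i*6),(0,0,255),1)
cv2.imwrite("pics/ca.png",a);cv2.imwrite("pics/cb.png",b)
E
```

```text
(no output)
```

View pics/ca.png

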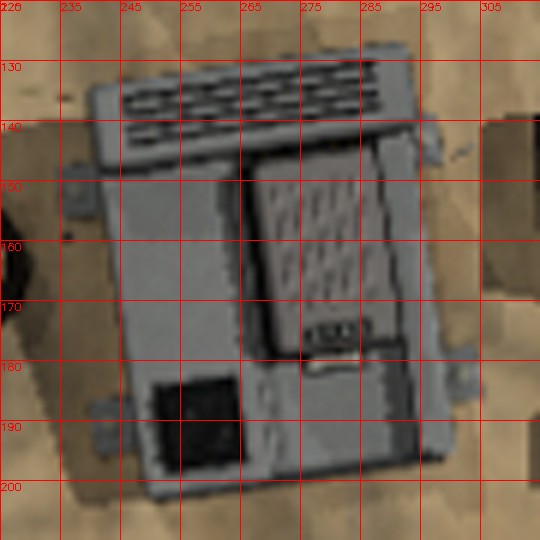

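View pics/cb.png

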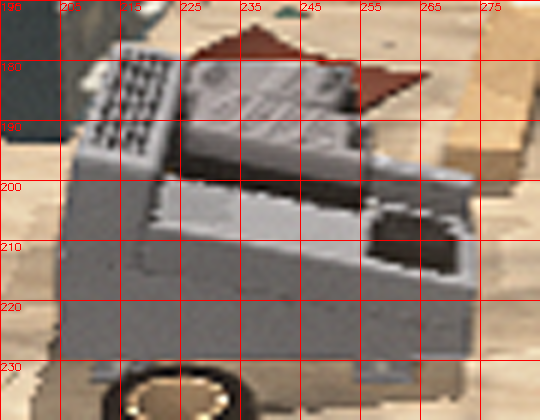

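```bash
cat > h.py <<'E'
import numpy as np,cv2
from scipy.spatial.transform import Rotation as R
from bench import imaging
def ray(n,uv):
    m=imaging.camera_model(n)
    p=cv2.undistortPoints(np.array([[uv]],float),m["K"],np.array([m["k1"],0,0,0.]))[0,0]
    return m["position"],R.from_euler("xyz",m["rotation"]).as_matrix()@[p[0],-p[1],-1]
def plane(n,uv,z):
    o,d=ray(n,uv); return (o+d*(z-o[2])/d[2])
E
python3 - <<'E'
from h import *
def dark(f,x0,x1,y0,y1,t=55):
    g=cv2.imread(f).max(2)[y0:y1,x0:x1]; c,l,s,ce=cv2.connectedComponentsWithStats((g<t).astype(np.uint8)); i=1+s[1:,4].argmax(); return ce[i]+[x0,y0],s[i]
kt=dark("pics/top0.png",247,267,182,200); ks=dark("pics/side0.png",254,274,202,217); print(kt,ks)
o1,d1=ray("top",kt[0]);o2,d2=ray("side",ks[0])
s=np.linalg.lstsq(np.c_[d1,-d2],o2-o1,rcond=None)[0];print("tri",o1+d1*s[0],o2+d2*s[1])
key=plane("top",kt[0],49);print("key",key)
D=np.array([[-68.6,61,49],[-49,28,62.4],[-49,-28,62.4],[33.2,28,79.9],[33.2,-28,79.9]])
px=[kt[0],(270,178.5),(292,175.5),(267,148),(287.5,143)]
W=np.array([plane("top",p,z) for p,z in zip(px,D[:,2])])
A,B=D[:,:2]-D[:,:2].mean(0),W[:,:2]-W[:,:2].mean(0)
yaw=np.arctan2((A[:,0]*B[:,1]-A[:,1]*B[:,0]).sum(),(A*B).sum())
M=np.array([[np.cos(yaw),-np.sin(yaw)],[np.sin(yaw),np.cos(yaw)]])
t=W[:,:2].mean(0)-M@D[:,:2].mean(0); print("yaw",yaw,"org",t,"\nres",(D[:,:2]@M.T+t-W[:,:2]))
E
```

```text
(array([257.77725118, 190.2464455 ]), array([  3,   1,  16,  16, 211], dtype=int32)) (array([262.20408163, 211.34693878]), array([ 3,  4, 13,  9, 49], dtype=int32))
tri [500.29404459 134.42978054  38.12927695] [501.47993911 134.544157    38.33721131]
key [498.39248007 134.38307617  49.        ]
yaw 0.14122362669700408 org [574.60490263  83.17025135] 
res [[-0.29066511 -0.47587993]
 [-3.21740646 -0.32341645]
 [-2.89613515 -1.5897029 ]
 [ 5.62032181  3.76225286]
 [ 0.78388491 -1.37325358]]
```

The key sits at about (498,134) and the dock yaw is about 0.14. Next I'll hover square to the slide over the key with the fingers partly closed, then take one look.

```bash
cat >> h.py <<'E'
from bench import bot
yaw=.14; key=np.array([498.4,134.4,49.])
Rd=R.from_euler("z",yaw).as_matrix()
ex,n,ey=Rd@[.978,0,.208],Rd@[-.208,0,.978],Rd@[0,1,0]
ORI=(R.from_euler("z",yaw)*R.from_euler("y",-12,degrees=True)*R.from_euler("x",np.pi)).as_euler("xyz")
def at(dx,dy,h): return key+dx*ex+dy*ey+h*n   # offsets from key top along slide, across, off slide
E
python3 - <<'E'
from h import *
bot.grip(.55)
bot.move_ptp(at(-2,-30,110),ORI)
bot.movel(at(-2,-30,30),max_speed=80); bot.dwell(.3)
s=bot.get_state(); print(s["t"],s["tcp_pos"],at(-2,-30,30),s["contact_force"],s["opening"],s["qpos"])
for i,(nm,x,y,w,h) in enumerate((("top",210,110,100,100),("side",190,130,100,100))):
    im=imaging.capture(nm); cv2.imwrite(f"pics/h{nm}.png",cv2.resize(im[y:y+h,x:x+w],None,fx=5,fy=5,interpolation=cv2.INTER_CUBIC))
a=np.hstack([cv2.imread("pics/htop.png")[:, :],cv2.imread("pics/hside.png")]); cv2.imwrite("pics/h.png",cv2.resize(a,(800,400)))
E
```

```text
4.4333 [494.67759988 103.55733215  78.27095489] [494.47048313 103.54982475  77.924     ] [ 0.06646351 -0.01939079  0.2366218 ] 0.5529631344763285 [ 0.04782886  0.24804151 -0.72739893  0.38613371  0.01910012  3.05139955]
```

View pics/h.png

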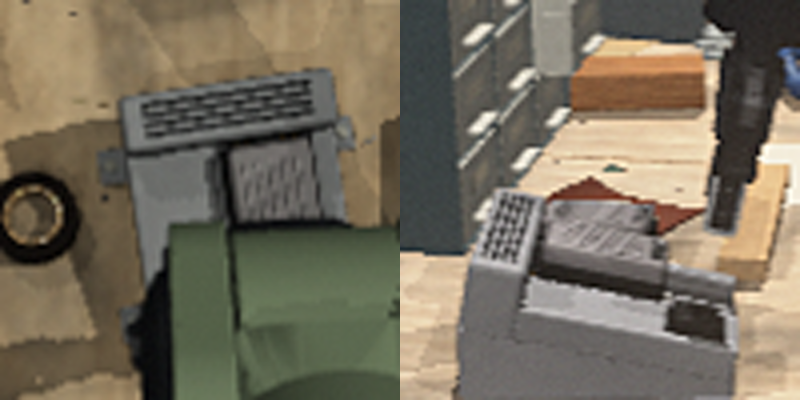

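The hover view shows the key finger's tip at about side pixel (270.5,188), above the key at (264,210). I'll check that numerically.

```bash
python3 - <<'E'
from h import *
for off in (0,7):
  for uv in ((266.5,187),(274,188.5)):
    o,d=ray("side",uv); p0=key+off*ey; p=o+d*((p0-o)@ey)/(d@ey); q=p-key; print(off,uv,p,"rel key: along",q@ex,"h",q@n)
o,d=ray("side",(264,210.5)); p=o+d*((key-o)@n)/(d@n); print("key via side",p,(p-key)@ex,(p-key)@ey)
for dx,dy in((15,15),(15,-15),(-15,-15),(-15,15)):
  m=imaging.camera_model("side"); Rm=R.from_euler("xyz",m["rotation"]).as_matrix()
  c=Rm.T@(at(dx,dy,0)-m["position"]); uv=cv2.projectPoints(np.array([[c[0],-c[1],-c[2]]]),np.zeros(3),np.zeros(3),m["K"],np.array([m["k1"],0,0,0.]))[0]; print(uv.ravel())
E
```

```text
0 (266.5, 187) [490.30907636 133.25981171 104.32795255] rel key: along 3.5171057788648725 h 55.81027801695597
0 (274, 188.5) [472.22437004 130.71128062 100.42347131] rel key: along -15.156627076627926 h 55.790481623957895
7 (266.5, 187) [489.13394583 140.16337482 107.22109503] rel key: along 3.922997409507209 h 58.68143134052391
7 (274, 188.5) [471.18137818 137.63346497 103.34514248] rel key: along -14.614292962921459 h 58.661779592896764
key via side [494.14413471 150.06316442  48.56857245] -2.0736482094545665 16.103792658176367
[257.20101918 208.96738949]
[257.74322834 203.85659647]
[269.40054119 206.15258079]
[269.16471455 211.31689239]
```

```bash
python3 - <<'E'
from h import *
s=bot.get_state(); print(s["orientation"],ORI,s["tcp_pos"],s["opening"],s["qpos"])
im=imaging.capture("side"); m=imaging.camera_model("side"); Rm=R.from_euler("xyz",m["rotation"]).as_matrix()
big=cv2.resize(im[110:230,220:320],None,fx=6,fy=5.0,interpolation=cv2.INTER_CUBIC)
def pr(P):
  c=Rm.T@(P-m["position"]); return cv2.projectPoints(np.array([[c[0],-c[1],-c[2]]]),np.zeros(3),np.zeros(3),m["K"],np.array([m["k1"],0,0,0.]))[0].ravel()
for dy,c in((0,(0,0,255)),(-30,(0,255,0)),(-60,(255,0,0))):
  for h in (30,50,80):
    u=pr(at(-2,dy,h)); print(dy,h,u); cv2.circle(big,(int((u[0]-220)*6),int((u[1]-110)*5)),5,c,2)
cv2.imwrite("pics/h2.png",big)
E
```

```text
[ 3.14152391 -0.20977624  0.14002565] [ 3.14159265 -0.20943951  0.14      ] [494.5471657  103.54607498  78.11627619] 0.5502004267827473 [ 0.04781383  0.24824999 -0.72754775  0.38608163  0.0191078   3.05139139]
0 30 [266.59075374 196.91783732]
0 50 [268.2342917  189.59470051]
0 80 [270.74559456 178.40085533]
-30 30 [266.89146937 192.12658538]
-30 50 [268.49449703 184.95721887]
-30 80 [270.94244226 174.00544785]
-60 30 [267.17698988 187.57471315]
-60 50 [268.74139075 180.55361883]
-60 80 [271.12901024 169.83480955]
```

View pics/h2.png

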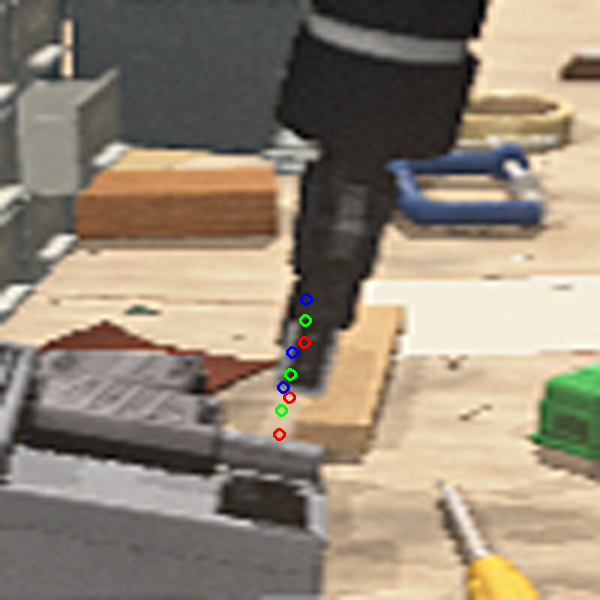

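The tip appears higher than my model predicts. I'll check the camera against the tape roll and probe how the tip pixel moves with gripper opening.

```bash
python3 - <<'E'
from h import *
print("tape", plane("top",(218.5,164),19), plane("side",(225,240),19))
print("blue pack far corner etc", plane("top",(131,150),38), plane("side",(172,288),38))
ims=[]
for o in (.55,1.,.0):
    bot.grip(o); s=bot.get_state(); im=imaging.capture("side")
    ims.append(cv2.resize(im[110:230,240:300],None,fx=4,fy=4,interpolation=cv2.INTER_CUBIC)); print(o,s["t"],s["opening"],s["tcp_pos"])
cv2.imwrite("pics/g.png",np.hstack(ims)); 
E
```

```text
tape [572.84179159 236.61945854  19.        ] [566.58580379 256.73205223  19.        ]
blue pack far corner etc [606.45251382 463.69463613  38.        ] [608.65376522 477.96144281  38.        ]
0.55 4.8 0.5485895576693239 [494.45229539 103.53716498  77.91250662]
1.0 5.3167 0.9992933263565109 [494.44865747 103.54253187  77.89698845]
0.0 6.1333 0.0026290621043388233 [494.50389673 103.54599881  77.93079327]
```

View pics/g.png

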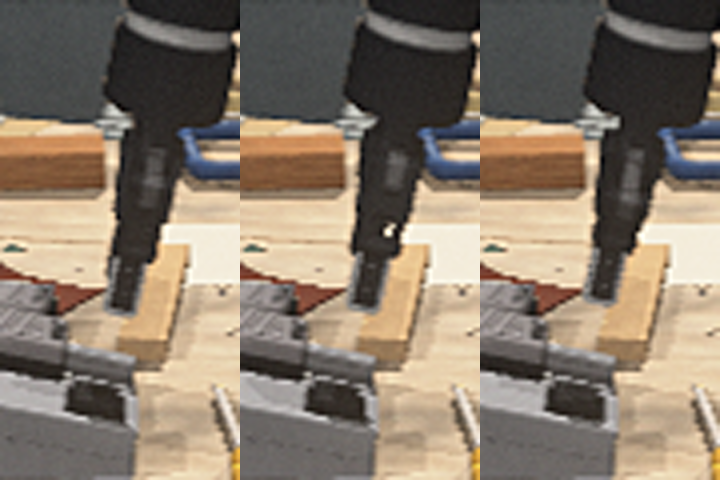

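The side image puts objects about 3 rows low, and it shows the tip shorter than the TCP suggests. Its line of travel still lands on the key, about 5 mm downhill of its centre. I'll descend under force guard.

```bash
python3 - <<'E'
from h import *
bot.grip(.55); bot.movel(at(0,-30,30),ORI,max_speed=40); bot.movel(at(0,-30,12),max_speed=40); bot.dwell(.2)
hit=bot.movel(at(0,-30,-35),max_speed=15,threshold=1.2)
s=bot.get_state(); print(hit,s["t"],(s["tcp_pos"]-key)@n,(s["tcp_pos"]-key)@ex,s["contact_force"],s["wrist_torque"])
im=imaging.capture("side"); cv2.imwrite("pics/c.png",cv2.resize(im[140:230,200:300],None,fx=6,fy=6,interpolation=cv2.INTER_CUBIC))
E
```

```text
True 9.8417 -23.546589351061375 -0.29220651930328284 [ 0.53809073 -0.44813695  0.53915212] [ 0.04675007  0.16698612 -0.00507556]
```

View pics/c.png

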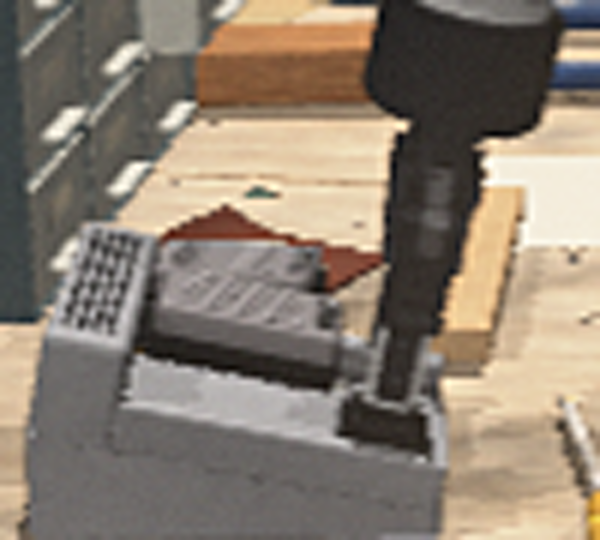

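The finger tip at crop (395,405) stands right at the far edge of the key, which spans cols 340–435 and rows 395–445. I'll raise, shift outwards by 13 mm and come down again.

```bash
python3 - <<'E'
from h import *
def f(): 
    a=[]
    for _ in range(5): bot.dwell(.03); a.append(bot.get_state()["contact_force"])
    a=np.mean(a,0); return np.round([a@ex,a@ey,a@n],2)
print("now",f())
bot.movel(at(0,-30,-14),max_speed=40); print("up",f())
bot.movel(at(0,-17,-14),max_speed=40); print("shift",f())
hit=bot.movel(at(0,-17,-31),max_speed=12,threshold=1.3)
s=bot.get_state(); print(hit,s["t"],(s["tcp_pos"]-key)@n,f())
im=imaging.capture("side"); cv2.imwrite("pics/c2.png",cv2.resize(im[170:230,230:290],None,fx=10,fy=10,interpolation=cv2.INTER_CUBIC))
E
```

```text
now [ 0.08 -0.01  0.87]
up [ 0.2  -0.11 -0.26]
shift [0.12 0.53 0.33]
True 12.1 -23.688189298836665 [ 0.52 -0.1   1.18]
```

View pics/c2.png

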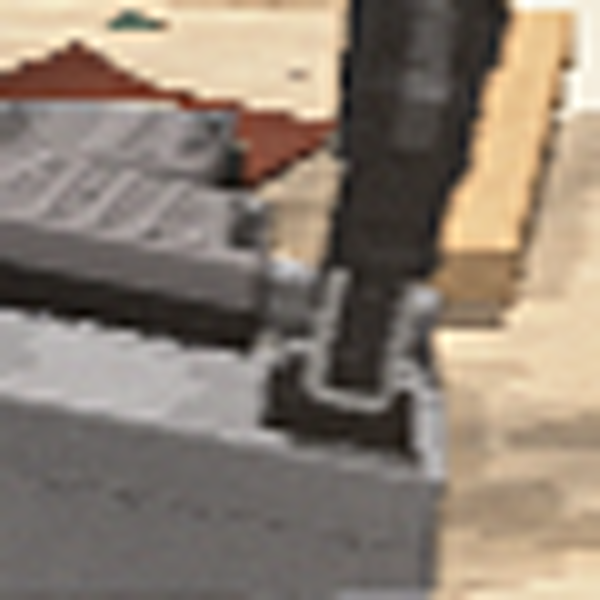

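The finger is now on the key: tip outline near crop (355,400), key cols 265–415. Contact came at the same flat height as before, so I'll press.

```bash
python3 - <<'E'
from h import *
hit=bot.movel(at(0,-17,-31),max_speed=15,threshold=8); bot.dwell(.5)
for _ in range(4):
    bot.dwell(.1); s=bot.get_state(); a=s["contact_force"]; print(hit,s["t"],(s["tcp_pos"]-key)@n,np.round([a@ex,a@ey,a@n],2))
im=imaging.capture("side"); cv2.imwrite("pics/p.png",cv2.resize(im[170:230,230:290],None,fx=10,fy=10,interpolation=cv2.INTER_CUBIC))
E
```

```text
True 13.425 -31.08742472846003 [ 0.75 -0.14  6.4 ]
True 13.525 -31.065874828704356 [-0.26 -0.51  5.01]
True 13.625 -31.091073383934184 [-0.42 -0.9   7.05]
True 13.725 -31.07609942224947 [-0.68  0.38  6.16]
```

View pics/p.png

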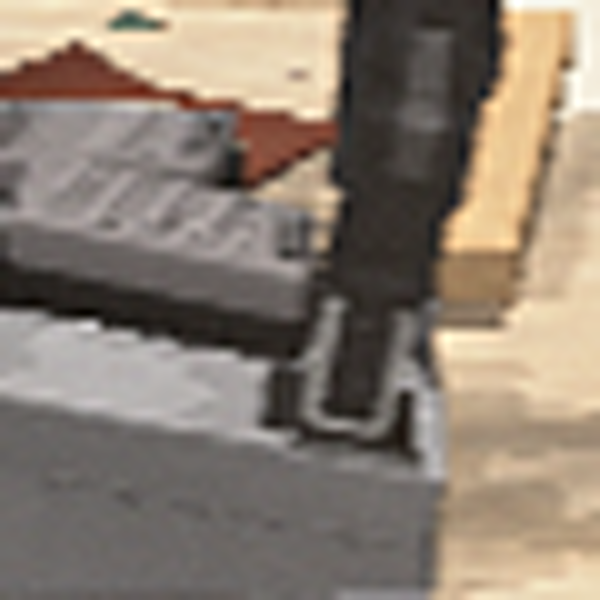

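The pack has popped: its front edge moved from crop column 265 to about 312, roughly 11–13 mm, and stopped against the finger line. I'll check it's at rest, then hand in.

```bash
python3 - <<'E'
from h import *
a=imaging.capture("side").astype(int); F=[]
for _ in range(20): bot.dwell(.03); F.append(bot.get_state()["contact_force"])
b=imaging.capture("side").astype(int); F=np.mean(F,0)
print(F@ex,F@ey,F@n, abs(a-b)[175:210,225:262].mean(), abs(a-b)[300:340,100:140].mean(), bot.get_state()["t"])
print(bot.sign_off())
E
```

```text
-0.23838180123035851 -0.5163682585677895 5.84031078767029 1.8383526383526383 1.4572916666666667 14.5417
the job is handed in; nothing more can be done
None
```

I pressed the key and handed in the job at about 14.5 s: the pack popped roughly 11–13 mm and stopped where the blocking finger stands, but the measured holding force was within sensor noise, so finger contact is inferred from where it stopped, and the judge returned no verdict.

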